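# Close a coffee caddy's inner lid with its cap, then hold the cap off

### The arm

A 6-joint arm with a two-finger parallel gripper is mounted at the origin on a cart in front of the work surface, level with it; the furniture and walls round the work are solid. World frame = base frame: x ahead of the robot, y to its left, z up, the work surface at z = 0. Lengths are in m, angles in rad, forces in N, time in s.
With the tool pointing down it reaches from about 0.375 to 0.9 m from the base axis. Payload 3.1 kg.
Tool frame: the origin (TCP) lies between the finger pads; the fingertips stand robot.finger_overhang ahead of it and the grasp point (between the pads) lies 3 mm ahead of it (robot.finger_overhang is the distance from the TCP to the fingertips, in m); z points along the fingers, y is the line along which they close (so a half turn about z gives the same grasp; the last joint's range is limited). The gripper opens to 87 mm and grips with 3 to 60 N. Pads are 19 mm wide; open, the fingers measure 117 mm over their backs; the gripper's body (75 mm by 190 mm) begins 51 mm behind the grasp point.
Start: joints at [-1.373, 0.527, 1.433, -0, 1.181, -0.178], TCP at [0.229, -0.581, 0.245] pointing down, gripper open.
Joint ranges: [-3.08, 3.08], [-0.75, 2.2], [0.22, 2.44], [-1.43, 4.57], [0, 2.65], [-2.85, 2.85]. Speed limits (rad/s): [2.79, 2.79, 3.14, 3.14, 3.14, 3.14].

### API

Orientations are given as a unit quaternion [x, y, z, w].
In Python, from rig import get_obs, vision, hand_in, nets, robot gives the robot as it stands.
- The arm moves only by the tool apply_moves, never from a script. Its argument "series" is a list of rows, each an object with "offset": the shift along the world's x, y, z in cm, a list of three; "rot": the turn, a rotation vector about the world's x, y, z in degrees, a list of three. A call has 1 to 20 rows; each row is the pose to reach, as a shift and turn from the pose commanded when the call began; what a row does not reach only later rows make up. A row lasts 1/10 s, in which the tool goes at most 50 mm and 8.59 degrees, less where a joint would pass 70% of its speed; a pose out of reach is approached as far as the arm can. A call with a gripper value outside its range is refused whole. "hand" is the opening, from 0 (shut) to 1 (fully open), set as the call begins (left out, the last holds). The fingers move at their own pace and stop on an object; "newtons" is the grip in N (left out, the last holds). Time passes only in rows, so rows that repeat a pose let the fingers close. It gives the time, the measured TCP pose, the force, the opening and the grip force at its end, in the units of the state.
- get_obs(): the state, without advancing time (a new reading comes with each control period).
- vision.camera(name): name is "scene" or "top" or "wrist"; returns the picture (420x560x3 uint8, red, green, blue); there is no depth.
- vision.calibration(name): a dict with "K" (3x3 intrinsics, pixels), "R" (3x3) and "t" (3): a world point X has camera coordinates R X + t. Camera axes: x right, y down, z forward; pixel columns grow to the right and rows downward; lengths in m; the calibration is good to about 2 mm. A picture is of the moment at which its call begins: read the wrist's pose just before it. calibration takes no time and is no camera call; for the wrist camera it gives the pose at the moment of the call.
- hand_in(): hands the job in; it is judged then, once.
Trained networks look in the newest picture that a camera, given by its name, has taken for a name from the list of things; names that differ only in an ending like _2 or _b are one class to them, and where a whole thing is asked for, a point or a joint stands for the part that bears it (a point fixed in the world has none). Each returns a list of dicts, best first, with "conf" (0 to 1); they miss things now and then, are a little off and sometimes report something else, mostly with a low value. They report only what shows in the picture. A call takes as long as a camera call.
- nets.search_frame(camera, query): "centre" ([x, y, z] in m, in world coordinates, good to about 4 mm: the middle of the surface that is visible of it).
- nets.spot_point(camera, query): "centre" ([x, y, z] in m, in world coordinates, good to about 4 mm: a listed point, or the origin of a listed thing).
The state is a dict: "time": time; "q": joint angles; "joint_velocities": joint speeds; "joint_torque": joint torques, N m; "position": TCP position; "tool_rot": TCP orientation; "ft_force": force on the tool from outside, world axes, zero at the start; "moment": the same for the moment, N m; "grip_width": finger opening in m; "grip_force": force on a finger pad.
Only numpy, scipy, OpenCV 4.12 (cv2) and the standard library are available. Lean on these libraries where they do the work, as an engineer would, in place of code of your own. Each camera call takes 0.05 s, during which the arm holds its last target. There are 200 camera calls.

### The job

The bean caddy is standing open, with its cap beside it and the inner lid still clipped up inside the cap. Take the cap by its wooden knob, lower both lids together onto the caddy and press until the inner lid is fully home in the neck; then lift the cap off alone, leaving the inner lid seated. Finish while still holding the cap level over the caddy, its lower edge about 10 cm above the neck's rim, so that I can lay the coffee measure in the inner lid's dish; the caddy stays standing about where it is, and the other things on the worktop stay where they are.

Things in the scene. Friction and masses are not known exactly. Their poses are not given: they have to be found in the camera images.
- caddy: green round metal coffee-bean caddy, loose, 0.7 to 0.9 kg, standing open. Body 90 mm across up to a shoulder 88 mm above the worktop; above it a steel neck, 79 mm outside, 71 mm bore, up to its rim at 122 mm. Six small sprung bumps in the bore, 6.5 mm under the rim, snap over the bead of the inner lid. Origin: centre of its underside; z up
- caddy_rim (a point): centre of the mouth of the caddy's neck, in the plane of its rim, 122 mm above the caddy's underside
- cap: green round cap (outer lid), 94 mm outside, 89 mm inside, 130 g, standing open side down on the worktop. Flat top 32.5 mm above its lower edge, ceiling 28.5 mm. Three sprung dimples inside carry the inner lid's flange and let go at a pull of about 4 N. Origin: centre of the lower edge; z up, through the knob. Closed on the caddy, the lower edge is 24.5 mm below the neck's rim. Yaw does not matter
- cap_knob (a point): point to grip, on the axis of the upright round wooden knob of the cap (30 mm across, from 32.5 to 67.5 mm above the cap's lower edge); the point is 55 mm above the cap's lower edge
- inner_lid: dished steel inner lid, 60 g: flange 86 mm across, 4 mm thick; below it a plug 16 mm deep, 69.6 mm at its white bead, tapering to 60 mm at the foot. At the start it is hidden in the cap, flange against the ceiling, foot 8.5 mm above the cap's lower edge. Origin: centre of the plug's foot; z up. Pressing it home takes about 9 N, to a hard stop; pulling it out again about 10 N
- inner_flange (a point): centre of the inner lid's flange underside, 16 mm above the plug's foot; at the caddy's rim centre when the inner lid is fully home
- scoop: short steel coffee measure lying on the worktop, 56 mm long, 12 mm high, bowl 35 mm across; stays where it is. Origin: under the centre of the bowl, handle towards its -x
- spice_jar: white round spice jar with black cap, 41 mm across, 105 mm tall; stays where it is. Origin: centre of its underside
- pod_a: coffee pod with purple top, 51 mm across, 45 mm tall; stays where it is. Origin: centre of its underside
- pod_b: coffee pod with brown top, 51 mm across, 45 mm tall; stays where it is. Origin: centre of its underside

How it is judged:
By the outcome, as a careful person would: the job done as asked, in the order asked, and still so for the second after the job is handed in, while the arm keeps its last pose, push and grip.
It also fails if it takes over 48 s, if anything falls off the work surface, if the arm or the gripper's body presses on something with over 40 N, if the wrist force passes 120 N, or if a joint passes its speed limit or range.

## Working session

There is one attempt and no reset: what is moved stays moved. The work goes in short steps, Python scripts to look and compute and a tool call to move; the robot and the scene stay as the last step left them, time stands still between calls to the robot, and variables do not carry over. Pictures are saved under pics/ and viewed, at most 10 in all, crops included, and the job is handed in when it is done.

Besides the shell and the picture viewer there is one more tool, called after "Request:" by a JSON object that holds its "api" and its "payload", one argument or row to a line. apply_moves: Moves the arm, as the interface text tells. Its arguments: {"type":"object","properties":{"series":{"type":"array"},"hand":{"type":"number"},"newtons":{"type":"number"}},"required":["series"]}

```bash
mkdir -p pics; python3 - <<'E'
from rig import get_obs, vision, nets, robot
import cv2,numpy as np
o=get_obs();print(o['time'],o['position'],o['tool_rot'],robot.finger_overhang)
ims=[]
for c in("scene","top"):
    im=vision.camera(c);ims.append(im[:,:,::-1])
    for q in("caddy_rim","caddy","cap_knob","cap","spice_jar","pod_a","scoop"):
        print(c,q,[(np.round(d['centre'],4).tolist(),round(d['conf'],2)) for d in nets.spot_point(c,q)[:3]])
    cv2.imwrite(f"pics/{c}0.png",ims[-1])
E
```

```text
0.0 [ 0.22928417 -0.58069398  0.24357507] [ 9.82395131e-01  1.86811819e-01 -1.75199728e-05 -1.07249204e-03] 0.022
scene caddy_rim [([0.5184, -0.3284, 0.126], 0.74)]
scene caddy [([0.5183, -0.3292, 0.0037], 0.77)]
scene cap_knob [([0.477, 0.0381, 0.0578], 0.61), ([0.6407, -0.1604, -0.0004], 0.35)]
scene cap [([0.476, 0.0306, -0.0026], 0.85)]
scene spice_jar [([0.6409, -0.1589, 0.0041], 0.82)]
scene pod_a [([0.5176, -0.5382, -0.0005], 0.83), ([0.4455, -0.4578, 0.0008], 0.73), ([0.5194, -0.3305, 0.1239], 0.64)]
scene scoop [([0.4629, -0.1465, 0.0038], 0.72)]
top caddy_rim [([0.5213, -0.329, 0.124], 0.73)]
top caddy [([0.5224, -0.3261, -0.0019], 0.77)]
top cap_knob [([0.4738, 0.0351, 0.0544], 0.82)]
top cap [([0.474, 0.0324, 0.0002], 0.9)]
top spice_jar [([0.6397, -0.1595, 0.0024], 0.74)]
top pod_a [([0.4414, -0.4566, -0.0013], 0.98), ([0.5163, -0.5363, 0.004], 0.65)]
top scoop [([0.462, -0.1489, 0.0033], 0.61)]
```

View pics/scene0.png

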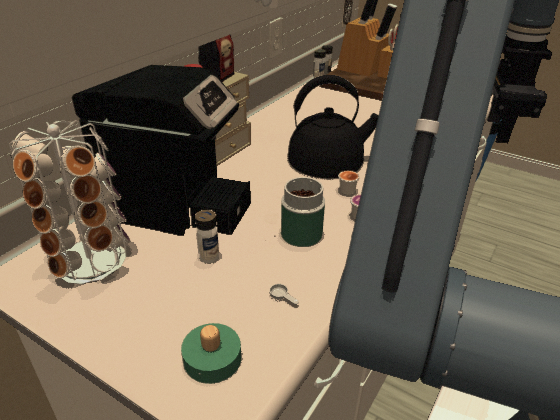

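View pics/top0.png

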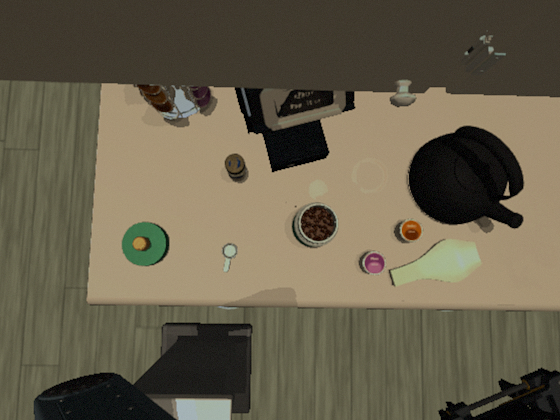

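The scene view shows the cap at about (211,350) and the caddy at (302,210). In the top view they are at (145,243) and (317,225), and the network positions agree with both pictures. Next I move above the cap.

Request:
{"api": "apply_moves", "payload": {
  "series": [
    {"offset": [1, 2.5, 0], "rot": [0, 0, 0]},
    {"offset": [2.6, 6.5, 0], "rot": [0, 0, 0]},
    {"offset": [4.4, 11, 0], "rot": [0, 0, 0]},
    {"offset": [6.2, 15.5, 0], "rot": [0, 0, 0]},
    {"offset": [8, 20, 0], "rot": [0, 0, 0]},
    {"offset": [9.8, 24.5, 0], "rot": [0, 0, 0]},
    {"offset": [11.6, 29, 0], "rot": [0, 0, 0]},
    {"offset": [13.4, 33.5, 0], "rot": [0, 0, 0]},
    {"offset": [15.2, 38, 0], "rot": [0, 0, 0]},
    {"offset": [17, 42.5, 0], "rot": [0, 0, 0]},
    {"offset": [18.8, 47, 0], "rot": [0, 0, 0]},
    {"offset": [20.6, 51.5, 0], "rot": [0, 0, 0]},
    {"offset": [22.4, 56, 0], "rot": [0, 0, 0]},
    {"offset": [23.8, 59.5, 0], "rot": [0, 0, 0]},
    {"offset": [24.6, 61.5, 0], "rot": [0, 0, 0]},
    {"offset": [24.6, 61.5, 0], "rot": [0, 0, 0]},
    {"offset": [24.6, 61.5, 0], "rot": [0, 0, 0]}
  ],
  "hand": 1
}}

```text
time: 2.5
position: [0.4752, 0.0337, 0.2446]
tool_rot: [0.982, 0.188, -0.0, 0.0]
ft_force: [-0.7, 0.7, -0.2]
grip_width: 0.087
grip_force: 0.0
```

```bash
python3 - <<'E'
from rig import get_obs, vision, nets
import cv2,numpy as np
o=get_obs();print(o['time'],o['position'],o['tool_rot'])
im=vision.camera("wrist");cv2.imwrite("pics/w1.png",im[:,:,::-1])
for c in ("wrist","top","scene"):
    if c!="wrist": im=vision.camera(c); np.save(f"pics/{c}1.npy",im)
    for q in("cap_knob","cap","caddy_rim"):
        print(c,q,[(np.round(d['centre'],4).tolist(),round(d['conf'],2)) for d in nets.spot_point(c,q)[:2]])
C=vision.calibration("wrist")
for P in ([.475,.034,.055],[.475,.034,.0675],[.475,.034,.0325]):
    p=C['K']@(C['R']@np.array(P)+C['t']);print(p[:2]/p[2])
E
```

```text
2.5 [0.47522185 0.03372686 0.24455454] [ 9.82255949e-01  1.87545113e-01 -1.75401593e-04  2.25213376e-04]
wrist cap_knob [([0.4704, 0.0342, 0.0572], 0.61)]
wrist cap [([0.4791, 0.0299, -0.0014], 0.76)]
wrist caddy_rim []
top cap_knob [([0.4749, 0.038, 0.056], 0.85)]
top cap [([0.477, 0.0333, 0.0007], 0.96)]
top caddy_rim [([0.5231, -0.3305, 0.1233], 0.94), ([0.4705, 0.036, 0.0579], 0.66)]
scene cap_knob [([0.4761, 0.0356, 0.0573], 0.71)]
scene cap [([0.4755, 0.0314, 0.0011], 0.58)]
scene caddy_rim [([0.5212, -0.3286, 0.1227], 0.57)]
[280.39975041 195.63933054]
[280.38778439 198.10606733]
[280.41926199 191.61711554]
```

View pics/w1.png

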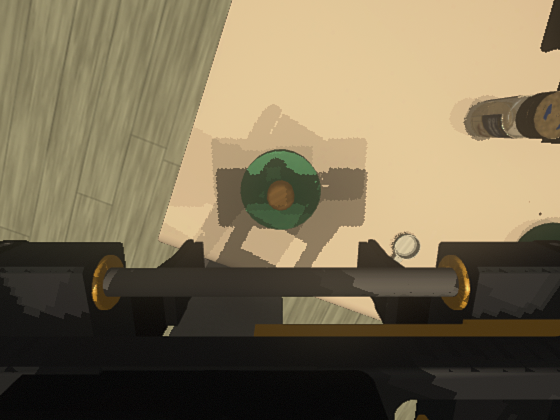

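The wrist picture shows the cap centred near (280,189) with its knob near (280,195), as predicted. I'll refine the cap position by fitting its silhouette, with the top camera as a cross-check for the cap and caddy.

```bash
cat > h.py <<'E'
import numpy as np,cv2
from rig import vision
from scipy.optimize import least_squares
def hull_c(pts):
    h=cv2.convexHull(np.float32(pts));m=cv2.moments(h);return np.array([m['m10']/m['m00'],m['m01']/m['m00']]),m['m00']
def proj(C,P):
    p=(C['K']@(C['R']@np.asarray(P).T+C['t'].reshape(3,1)));return (p[:2]/p[2]).T
def model(C,xy,cyl):
    a=np.linspace(0,2*np.pi,72);P=[[xy[0]+r*np.cos(t),xy[1]+r*np.sin(t),z] for r,z in cyl for t in a]
    return hull_c(proj(C,P))
def fit(C,mask,xy0,cyl):
    n,l,s,c=cv2.connectedComponentsWithStats(mask.astype(np.uint8))
    p0=model(C,xy0,cyl)[0]
    i=min((i for i in range(1,n) if s[i,4]>150),key=lambda i:np.hypot(*(c[i]-p0)))
    ys,xs=np.nonzero(l==i);m,A=hull_c(np.c_[xs,ys])
    r=least_squares(lambda v:model(C,v,cyl)[0]-m,xy0,diff_step=1e-3)
    return r.x.round(4),m.round(1),A,model(C,r.x,cyl)[1]
def green(im):
    h=cv2.cvtColor(im,cv2.COLOR_RGB2HSV);return (h[...,0]>55)&(h[...,0]<95)&(h[...,1]>90)&(h[...,2]>15)
def orange(im):
    h=cv2.cvtColor(im,cv2.COLOR_RGB2HSV);return (h[...,0]<16)&(h[...,1]>115)&(h[...,2]>60)
E
python3 - <<'E'
from h import *
C=vision.calibration("wrist");im=cv2.imread("pics/w1.png")[:,:,::-1].copy()
cap=[(.047,0),(.047,.0325)];kn=[(.015,.0325),(.015,.0675)]
print("wrist",fit(C,green(im),[.475,.034],cap));print(fit(C,orange(im),[.475,.034],kn))
for c in("top","scene"):
    C=vision.calibration(c);im=cv2.imread(f"pics/{c}0.png")[:,:,::-1].copy()
    print(c,fit(C,green(im),[.475,.034],cap));print(fit(C,orange(im),[.475,.034],kn))
    if c=="scene":
        print("caddy body",fit(C,green(im),[.521,-.329],[(.045,0),(.045,.088)]))
    d=cv2.resize(im[160:280,90:380] if c=="top" else im[150:280,150:380],None,fx=2.7,fy=2.7,interpolation=cv2.INTER_CUBIC)
    cv2.imwrite(f"pics/{c}crop.png",d[:,:,::-1])
E
```

```text
Traceback (most recent call last):
  File "h.py", line 14, in fit
    i=min((i for i in range(1,n) if s[i,4]>150),key=lambda i:np.hypot(*(c[i]-p0)))
ValueError: min() iterable argument is empty
```

```bash
sed -i 's/>150)/>40)/' h.py; python3 - <<'E'
from h import *
for f,ps in(("w1",[(260,210),(250,180),(310,190),(280,195)]),("top0",[(130,230),(160,255),(140,243),(317,205)]),("scene0",[(190,355),(230,365),(210,338),(302,225)])):
    h=cv2.cvtColor(cv2.imread(f"pics/{f}.png"),cv2.COLOR_BGR2HSV);print(f,[h[y,x].tolist() for x,y in ps])
E
```

```text
w1 [[53, 82, 87], [41, 76, 70], [44, 83, 68], [17, 149, 118]]
top0 [[68, 120, 113], [67, 119, 126], [20, 149, 171], [24, 48, 85]]
scene0 [[64, 85, 126], [65, 71, 47], [15, 141, 157], [64, 82, 50]]
```

```bash
sed -i 's/h\[...,0\]>55/h[...,0]>33/; s/h\[...,1\]>90/h[...,1]>50/; s/h\[...,0\]<16/h[...,0]<25/; s/h\[...,1\]>115/h[...,1]>125/' h.py; python3 - <<'E'
from h import *
cap=[(.047,0),(.047,.0325)];kn=[(.015,.0325),(.015,.0675)]
for c,f in(("wrist","w1"),("top","top0"),("scene","scene0")):
    C=vision.calibration(c);im=cv2.imread(f"pics/{f}.png")[:,:,::-1].copy()
    for n,m,xy,cy in(("cap",green(im),[.475,.034],cap),("knob",orange(im),[.475,.034],kn),("caddy",green(im),[.521,-.329],[(.045,0),(.045,.088)])):
        if c!="scene" and n=="caddy": continue
        try: print(c,n,fit(C,m,xy,cy))
        except Exception as e: print(c,n,e)
E
```

```text
wrist cap (array([0.4752, 0.0344]), array([280.2, 189.4]), 4895.5, 5101.446152148186)
wrist knob (array([0.4754, 0.0344]), array([280.2, 195.1]), 603.5, 742.7232342686038)
top cap (array([0.4754, 0.0353]), array([144.8, 243.6]), 1593.5, 1676.7005584413419)
top knob (array([0.4757, 0.0376]), array([139.5, 243. ]), 136.5, 234.1887973207049)
scene cap (array([0.474 , 0.0355]), array([211.1, 352.6]), 2861.5, 3009.4282153046224)
scene knob (array([0.4738, 0.0357]), array([209.9, 337.7]), 381.0, 523.8376538811717)
scene caddy (array([ 0.5071, -0.3038]), array([301.8, 224.6]), 1520.5, 2376.0694947824813)
```

Wrist and top cameras put the cap at (0.4753, 0.0346), within 1 mm of the TCP. Descending to grip.

Request:
{"api": "apply_moves", "payload": {
  "series": [
    {"offset": [0, 0.1, -3], "rot": [0, 0, 0]},
    {"offset": [0, 0.1, -6.5], "rot": [0, 0, 0]},
    {"offset": [0, 0.1, -10], "rot": [0, 0, 0]},
    {"offset": [0, 0.1, -13], "rot": [0, 0, 0]},
    {"offset": [0, 0.1, -15.5], "rot": [0, 0, 0]},
    {"offset": [0, 0.1, -17.3], "rot": [0, 0, 0]},
    {"offset": [0, 0.1, -18.3], "rot": [0, 0, 0]},
    {"offset": [0, 0.1, -18.6], "rot": [0, 0, 0]},
    {"offset": [0, 0.1, -18.6], "rot": [0, 0, 0]}
  ]
}}

```text
time: 4.0
position: [0.4756, 0.0346, 0.0586]
tool_rot: [0.982, 0.187, 0.0, 0.0]
ft_force: [-0.0, 0.2, -0.1]
grip_width: 0.0871
grip_force: 0.0
```

Request:
{"api": "apply_moves", "payload": {
  "series": [
    {"offset": [0, 0, 0], "rot": [0, 0, 0]},
    {"offset": [0, 0, 0], "rot": [0, 0, 0]},
    {"offset": [0, 0, 0], "rot": [0, 0, 0]},
    {"offset": [0, 0, 0], "rot": [0, 0, 0]},
    {"offset": [0, 0, 0], "rot": [0, 0, 0]},
    {"offset": [0, 0, 0], "rot": [0, 0, 0]},
    {"offset": [0, 0, 0], "rot": [0, 0, 0]},
    {"offset": [0, 0, 0], "rot": [0, 0, 0]}
  ],
  "hand": 0,
  "newtons": 45
}}

```text
time: 4.8
position: [0.4754, 0.0346, 0.0585]
tool_rot: [0.982, 0.187, -0.0, 0.0]
ft_force: [0.1, -1.4, 0.7]
grip_width: 0.0307
grip_force: 1.3
```

Request:
{"api": "apply_moves", "payload": {
  "series": [
    {"offset": [0, 0, 0], "rot": [0, 0, 0]},
    {"offset": [0, 0, 0], "rot": [0, 0, 0]},
    {"offset": [0, 0, 0], "rot": [0, 0, 0]},
    {"offset": [0, 0, 0.5], "rot": [0, 0, 0]},
    {"offset": [0, 0, 2], "rot": [0, 0, 0]},
    {"offset": [0, 0, 4.5], "rot": [0, 0, 0]},
    {"offset": [0, 0, 7.5], "rot": [0, 0, 0]},
    {"offset": [0, 0, 10.5], "rot": [0, 0, 0]},
    {"offset": [0, 0, 13.5], "rot": [0, 0, 0]},
    {"offset": [0, 0, 16], "rot": [0, 0, 0]},
    {"offset": [0, 0, 18], "rot": [0, 0, 0]},
    {"offset": [0, 0, 19], "rot": [0, 0, 0]},
    {"offset": [0, 0, 19], "rot": [0, 0, 0]}
  ]
}}

```text
time: 6.1
position: [0.4758, 0.0347, 0.2496]
tool_rot: [0.982, 0.187, 0.001, 0.0]
ft_force: [-0.5, 0.2, -2.7]
grip_width: 0.0289
grip_force: 45.0
```

Request:
{"api": "apply_moves", "payload": {
  "series": [
    {"offset": [0.1, -1, 0], "rot": [0, 0, 0]},
    {"offset": [0.4, -3, 0], "rot": [0, 0, 0]},
    {"offset": [0.8, -6, 0], "rot": [0, 0, 0]},
    {"offset": [1.2, -9.5, 0], "rot": [0, 0, 0]},
    {"offset": [1.7, -13, 0], "rot": [0, 0, 0]},
    {"offset": [2.1, -16.5, 0], "rot": [0, 0, 0]},
    {"offset": [2.5, -19.5, 0], "rot": [0, 0, 0]},
    {"offset": [2.8, -22, 0], "rot": [0, 0, 0]},
    {"offset": [3, -23, 0], "rot": [0, 0, 0]},
    {"offset": [3, -23.5, 0], "rot": [0, 0, 0]},
    {"offset": [3, -23.5, 0], "rot": [0, 0, 0]},
    {"offset": [3, -23.5, 0], "rot": [0, 0, 0]}
  ]
}}

```text
time: 7.3
position: [0.5048, -0.199, 0.2481]
tool_rot: [0.982, 0.187, -0.001, -0.001]
ft_force: [0.8, 0.5, -1.7]
grip_width: 0.0291
grip_force: 45.0
```

```bash
python3 - <<'E'
from h import *
from rig import get_obs,nets
o=get_obs();print(o['time'],o['position'],o['ft_force'],o['grip_force'])
a=[]
for c in("wrist","top","scene"):
    im=vision.camera(c);cv2.imwrite(f"pics/{c}2.png",im[:,:,::-1])
    for q in("caddy_rim","cap_knob","cap","inner_lid"):
        print(c,q,[(np.round(d['centre'],4).tolist(),round(d['conf'],2)) for d in nets.spot_point(c,q)[:2]])
E
```

```text
7.3 [ 0.5048279  -0.19902167  0.24806081] [ 0.79417442  0.47488928 -1.66108043] 45.000035462435335
wrist caddy_rim [([0.5208, -0.3245, 0.1279], 0.69)]
wrist cap_knob [([0.5025, -0.2005, 0.2486], 0.79)]
wrist cap [([0.5064, -0.2019, 0.1893], 0.66)]
wrist inner_lid []
top caddy_rim [([0.5245, -0.3294, 0.1253], 0.92)]
top cap_knob []
top cap []
top inner_lid [([0.522, -0.3322, 0.1246], 0.4)]
scene caddy_rim [([0.5209, -0.3289, 0.1232], 0.64), ([0.64, -0.1595, 0.0002], 0.48)]
scene cap_knob [([0.5045, -0.1991, 0.2486], 0.66)]
scene cap [([0.5072, -0.2057, 0.1884], 0.93), ([0.5209, -0.3297, 0.1228], 0.7)]
scene inner_lid []
```

View pics/wrist2.png

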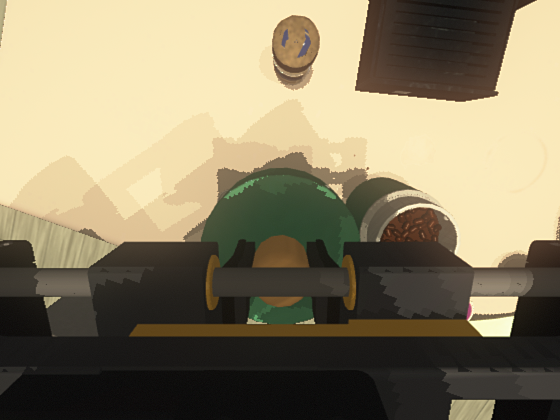

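View pics/scene2.png

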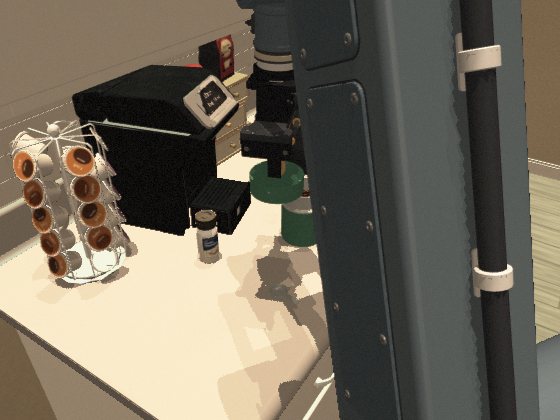

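The wrist view shows the caddy mouth right of the held cap, near (410,230). The scene view shows the cap level in the gripper. I'll locate the caddy's mouth precisely in the earlier clear pictures.

```bash
python3 - <<'E'
from h import *
a=np.linspace(0,2*np.pi,180,endpoint=False)
def ring(C,xy,r,z): return proj(C,np.c_[xy[0]+r*np.cos(a),xy[1]+r*np.sin(a),np.full(180,z)])
tiles=[]
for c,box in(("top",(270,175,365,275)),("scene",(255,160,350,260))):
    C=vision.calibration(c);im=cv2.imread(f"pics/{c}0.png");g=cv2.GaussianBlur(cv2.cvtColor(im,cv2.COLOR_BGR2GRAY).astype(np.float32),(0,0),.7)
    def val(xy,r,z):
        p=ring(C,xy,r,z).astype(np.float32);return cv2.remap(g,p[:,0].copy(),p[:,1].copy(),cv2.INTER_LINEAR).ravel()
    best=[]
    for x in np.arange(.512,.532,.0005):
        for y in np.arange(-.338,-.318,.0005):
            s=np.mean(val((x,y),.0372,.122)-val((x,y),.0338,.122))   # bright rim vs dark bore
            best.append((s,x,y))
    best.sort(reverse=True);w=np.array(best[:15]);xy=w[:,1:].mean(0);print(c,w[0],xy,w[:,1:].std(0))
    x0,y0,x1,y1=box;k=4;d=cv2.resize(im[y0:y1,x0:x1],None,fx=k,fy=k,interpolation=cv2.INTER_CUBIC)
    for r,z in((.0395,.122),(.0355,.122),(.045,.088),(.045,0)):
        cv2.polylines(d,[np.int32((ring(C,xy,r,z)+.5-[x0,y0])*k)],True,(0,0,255),1)
    tiles.append(d)
cv2.imwrite("pics/fit.png",np.hstack(tiles))
E
```

```text
top [70.75075531  0.5215     -0.3275    ] [ 0.52173333 -0.32743333] [0.00051208 0.00057349]
scene [51.07712555  0.5195     -0.325     ] [ 0.5197 -0.3253] [0.0005416 0.0005416]
```

View pics/fit.png

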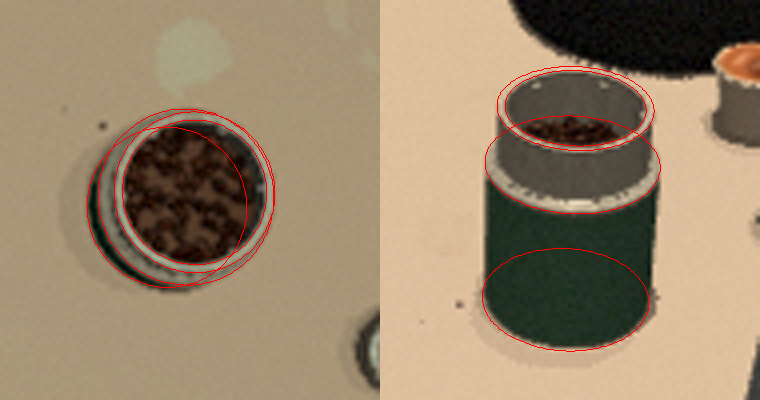

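The rim fits agree with the networks at about (0.5214, -0.328). Next I move over the mouth and go down until the edge is just above the rim.

Request:
{"api": "apply_moves", "payload": {
  "series": [
    {"offset": [0.1, -1, 0], "rot": [0, 0, 0]},
    {"offset": [0.4, -3, 0], "rot": [0, 0, 0]},
    {"offset": [0.8, -6, 0], "rot": [0, 0, 0]},
    {"offset": [1.2, -9, 0], "rot": [0, 0, 0]},
    {"offset": [1.4, -11.3, 0], "rot": [0, 0, 0]},
    {"offset": [1.6, -12.5, 0], "rot": [0, 0, 0]},
    {"offset": [1.6, -12.85, -0.5], "rot": [0, 0, 0]},
    {"offset": [1.6, -12.85, -2], "rot": [0, 0, 0]},
    {"offset": [1.6, -12.85, -3.5], "rot": [0, 0, 0]},
    {"offset": [1.6, -12.85, -4.7], "rot": [0, 0, 0]},
    {"offset": [1.6, -12.85, -5.2], "rot": [0, 0, 0]},
    {"offset": [1.6, -12.85, -5.2], "rot": [0, 0, 0]},
    {"offset": [1.6, -12.85, -5.2], "rot": [0, 0, 0]}
  ]
}}

```text
time: 9.35
position: [0.5218, -0.3289, 0.197]
tool_rot: [0.982, 0.187, 0.0, 0.0]
ft_force: [0.1, -0.4, -1.2]
grip_width: 0.0287
grip_force: 45.0
```

```bash
python3 - <<'E'
from h import *
from rig import get_obs
o=get_obs();print(o['time'],o['position'],o['tool_rot'],o['ft_force'],o['moment'])
ims=[cv2.resize(vision.camera("wrist")[100:400,130:430],(400,400)),cv2.resize(vision.camera("scene")[130:270,230:370],(400,400),interpolation=cv2.INTER_CUBIC)]
cv2.imwrite("pics/over.png",np.hstack(ims)[:,:,::-1])
E
```

```text
9.35 [ 0.52175345 -0.32887104  0.19695953] [9.82363987e-01 1.86978172e-01 2.62501123e-04 3.02212966e-04] [ 0.12336527 -0.4412084  -1.16707956] [-0.00679993  0.02368664 -0.03083874]
```

View pics/over.png

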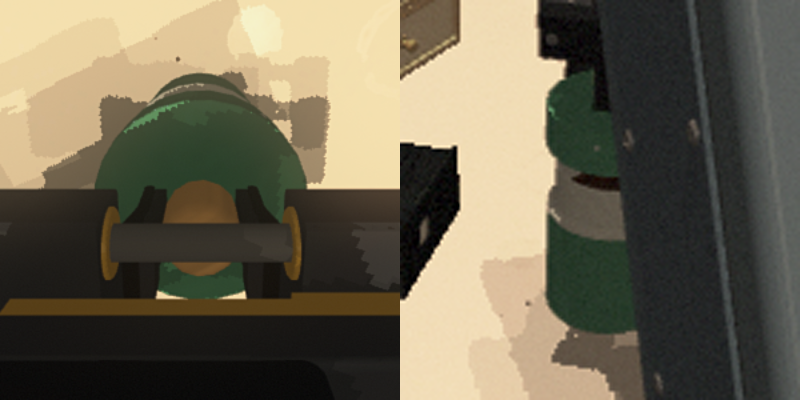

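Cap and caddy line up in both views. I'm lowering in steps while watching the force.

Request:
{"api": "apply_moves", "payload": {
  "series": [
    {"offset": [0, 0, -0.5], "rot": [0, 0, 0]},
    {"offset": [0, 0, -1], "rot": [0, 0, 0]},
    {"offset": [0, 0, -1.5], "rot": [0, 0, 0]},
    {"offset": [0, 0, -2], "rot": [0, 0, 0]},
    {"offset": [0, 0, -2.4], "rot": [0, 0, 0]},
    {"offset": [0, 0, -2.7], "rot": [0, 0, 0]},
    {"offset": [0, 0, -3], "rot": [0, 0, 0]},
    {"offset": [0, 0, -3], "rot": [0, 0, 0]}
  ]
}}

```text
time: 10.25
position: [0.5213, -0.3287, 0.1661]
tool_rot: [0.982, 0.187, -0.0, -0.0]
ft_force: [0.1, 0.4, -2.4]
grip_width: 0.0286
grip_force: 45.0
```

Request:
{"api": "apply_moves", "payload": {
  "series": [
    {"offset": [0, 0, -0.15], "rot": [0, 0, 0]},
    {"offset": [0, 0, -0.3], "rot": [0, 0, 0]},
    {"offset": [0, 0, -0.4], "rot": [0, 0, 0]},
    {"offset": [0, 0, -0.4], "rot": [0, 0, 0]}
  ]
}}

```text
time: 10.65
position: [0.5214, -0.3287, 0.1625]
tool_rot: [0.982, 0.187, 0.0, -0.0]
ft_force: [0.7, -0.2, -1.8]
grip_width: 0.0289
grip_force: 45.0
```

Request:
{"api": "apply_moves", "payload": {
  "series": [
    {"offset": [0, 0, -0.1], "rot": [0, 0, 0]},
    {"offset": [0, 0, -0.2], "rot": [0, 0, 0]},
    {"offset": [0, 0, -0.3], "rot": [0, 0, 0]},
    {"offset": [0, 0, -0.35], "rot": [0, 0, 0]},
    {"offset": [0, 0, -0.35], "rot": [0, 0, 0]}
  ]
}}

```text
time: 11.15
position: [0.5217, -0.3292, 0.1593]
tool_rot: [0.982, 0.187, 0.0, 0.001]
ft_force: [-0.1, 0.3, 0.2]
grip_width: 0.0288
grip_force: 45.0
```

Request:
{"api": "apply_moves", "payload": {
  "series": [
    {"offset": [0, 0, -0.05], "rot": [0, 0, 0]},
    {"offset": [0, 0, -0.1], "rot": [0, 0, 0]},
    {"offset": [0, 0, -0.15], "rot": [0, 0, 0]},
    {"offset": [0, 0, -0.15], "rot": [0, 0, 0]},
    {"offset": [0, 0, -0.15], "rot": [0, 0, 0]}
  ]
}}

```text
time: 11.65
position: [0.5211, -0.3287, 0.1571]
tool_rot: [0.982, 0.187, -0.0, -0.0]
ft_force: [0.2, 1.3, -2.4]
grip_width: 0.0288
grip_force: 45.0
```

Request:
{"api": "apply_moves", "payload": {
  "series": [
    {"offset": [0, 0, -0.05], "rot": [0, 0, 0]},
    {"offset": [0, 0, -0.1], "rot": [0, 0, 0]},
    {"offset": [0, 0, -0.1], "rot": [0, 0, 0]}
  ]
}}

```text
time: 11.95
position: [0.5215, -0.3289, 0.1566]
tool_rot: [0.982, 0.187, 0.0, 0.0]
ft_force: [0.4, -0.6, -1.7]
grip_width: 0.0289
grip_force: 45.0
```

Request:
{"api": "apply_moves", "payload": {
  "series": [
    {"offset": [0, 0, -0.05], "rot": [0, 0, 0]},
    {"offset": [0, 0, -0.1], "rot": [0, 0, 0]},
    {"offset": [0, 0, -0.1], "rot": [0, 0, 0]}
  ]
}}

```text
time: 12.25
position: [0.5216, -0.329, 0.156]
tool_rot: [0.982, 0.187, 0.0, 0.0]
ft_force: [-0.2, 1.1, 1.0]
grip_width: 0.029
grip_force: 45.0
```

Request:
{"api": "apply_moves", "payload": {
  "series": [
    {"offset": [0, 0, -0.05], "rot": [0, 0, 0]},
    {"offset": [0, 0, -0.1], "rot": [0, 0, 0]},
    {"offset": [0, 0, -0.1], "rot": [0, 0, 0]}
  ]
}}

```text
time: 12.55
position: [0.5216, -0.329, 0.156]
tool_rot: [0.982, 0.187, 0.0, 0.0]
ft_force: [-1.3, 2.1, 6.7]
grip_width: 0.029
grip_force: 45.0
```

Request:
{"api": "apply_moves", "payload": {
  "series": [
    {"offset": [0, 0, -0.05], "rot": [0, 0, 0]},
    {"offset": [0, 0, -0.05], "rot": [0, 0, 0]},
    {"offset": [0, 0, -0.05], "rot": [0, 0, 0]}
  ]
}}

```text
time: 12.85
position: [0.5216, -0.329, 0.156]
tool_rot: [0.982, 0.187, 0.0, 0.001]
ft_force: [-3.0, 2.5, 10.3]
grip_width: 0.0283
grip_force: 45.0
```

Request:
{"api": "apply_moves", "payload": {
  "series": [
    {"offset": [0, 0, -0.05], "rot": [0, 0, 0]},
    {"offset": [0, 0, -0.1], "rot": [0, 0, 0]},
    {"offset": [0, 0, -0.1], "rot": [0, 0, 0]}
  ]
}}

```text
time: 13.15
position: [0.5216, -0.329, 0.156]
tool_rot: [0.982, 0.187, 0.0, 0.001]
ft_force: [-3.3, 2.6, 13.0]
grip_width: 0.0287
grip_force: 45.0
```

Request:
{"api": "apply_moves", "payload": {
  "series": [
    {"offset": [0, 0, -0.05], "rot": [0, 0, 0]},
    {"offset": [0, 0, -0.1], "rot": [0, 0, 0]},
    {"offset": [0, 0, -0.1], "rot": [0, 0, 0]}
  ]
}}

```text
time: 13.45
position: [0.5217, -0.329, 0.1559]
tool_rot: [0.982, 0.187, 0.001, 0.001]
ft_force: [-4.9, 4.4, 19.0]
grip_width: 0.0288
grip_force: 45.0
```

It stops hard at TCP z 0.156, which is the closed height (0.0585 + 0.0975), under about 21 N. One short firmer press, then I unload and lift slowly.

Request:
{"api": "apply_moves", "payload": {
  "series": [
    {"offset": [0, 0, -0.1], "rot": [0, 0, 0]},
    {"offset": [0, 0, -0.1], "rot": [0, 0, 0]},
    {"offset": [0, 0, -0.1], "rot": [0, 0, 0]}
  ]
}}

```text
time: 13.75
position: [0.5217, -0.3291, 0.1559]
tool_rot: [0.982, 0.187, 0.001, 0.001]
ft_force: [-6.1, 4.6, 24.5]
grip_width: 0.0291
grip_force: 45.0
```

Request:
{"api": "apply_moves", "payload": {
  "series": [
    {"offset": [0, 0, 0.1], "rot": [0, 0, 0]},
    {"offset": [0, 0, 0.2], "rot": [0, 0, 0]},
    {"offset": [0, 0, 0.3], "rot": [0, 0, 0]},
    {"offset": [0, 0, 0.4], "rot": [0, 0, 0]},
    {"offset": [0, 0, 0.5], "rot": [0, 0, 0]},
    {"offset": [0, 0, 0.55], "rot": [0, 0, 0]},
    {"offset": [0, 0, 0.55], "rot": [0, 0, 0]}
  ]
}}

```text
time: 14.45
position: [0.5214, -0.3289, 0.1561]
tool_rot: [0.982, 0.187, -0.0, -0.0]
ft_force: [-0.2, -0.1, 0.1]
grip_width: 0.0291
grip_force: 45.0
```

Request:
{"api": "apply_moves", "payload": {
  "series": [
    {"offset": [0, 0, 0.05], "rot": [0, 0, 0]},
    {"offset": [0, 0, 0.1], "rot": [0, 0, 0]},
    {"offset": [0, 0, 0.15], "rot": [0, 0, 0]},
    {"offset": [0, 0, 0.2], "rot": [0, 0, 0]},
    {"offset": [0, 0, 0.25], "rot": [0, 0, 0]},
    {"offset": [0, 0, 0.3], "rot": [0, 0, 0]},
    {"offset": [0, 0, 0.3], "rot": [0, 0, 0]}
  ]
}}

```text
time: 15.15
position: [0.5215, -0.3288, 0.1598]
tool_rot: [0.982, 0.187, 0.0, 0.0]
ft_force: [-0.4, 0.3, -2.4]
grip_width: 0.0288
grip_force: 45.0
```

Request:
{"api": "apply_moves", "payload": {
  "series": [
    {"offset": [0, 0, 0.2], "rot": [0, 0, 0]},
    {"offset": [0, 0, 0.5], "rot": [0, 0, 0]},
    {"offset": [0, 0, 0.9], "rot": [0, 0, 0]},
    {"offset": [0, 0, 1.4], "rot": [0, 0, 0]},
    {"offset": [0, 0, 2], "rot": [0, 0, 0]},
    {"offset": [0, 0, 3], "rot": [0, 0, 0]},
    {"offset": [0, 0, 4.2], "rot": [0, 0, 0]},
    {"offset": [0, 0, 5.6], "rot": [0, 0, 0]},
    {"offset": [0, 0, 7], "rot": [0, 0, 0]},
    {"offset": [0, 0, 8.5], "rot": [0, 0, 0]},
    {"offset": [0, 0, 10], "rot": [0, 0, 0]},
    {"offset": [0, 0, 11.2], "rot": [0, 0, 0]},
    {"offset": [0, 0, 11.9], "rot": [0, 0, 0]},
    {"offset": [0, 0, 12.1], "rot": [0, 0, 0]},
    {"offset": [0, 0, 12.1], "rot": [0, 0, 0]},
    {"offset": [0, 0, 12.1], "rot": [0, 0, 0]}
  ]
}}

```text
time: 16.75
position: [0.521, -0.3285, 0.2798]
tool_rot: [0.982, 0.187, -0.001, -0.001]
ft_force: [-0.2, 0.7, -2.0]
grip_width: 0.029
grip_force: 45.0
```

```bash
python3 - <<'E'
from h import *
from rig import get_obs,nets
o=get_obs();print(o['time'],o['position'],o['tool_rot'],o['ft_force'])
ims=[]
for c in("scene","top","wrist"):
    im=vision.camera(c)
    for q in("inner_flange","inner_lid","caddy_rim","cap","spice_jar","scoop"):
        print(c,q,[(np.round(d['centre'],4).tolist(),round(d['conf'],2)) for d in nets.spot_point(c,q)[:2]])
    if c!="top": ims.append(im)
cv2.imwrite("pics/end.png",np.hstack([cv2.resize(ims[0][100:270,200:370],(400,400),interpolation=cv2.INTER_CUBIC),cv2.resize(ims[1][100:400,130:430],(400,400))])[:,:,::-1])
E
```

```text
16.75 [ 0.52102104 -0.32853096  0.27978959] [ 9.82399086e-01  1.86792157e-01 -5.14760338e-04 -6.78530913e-04] [-0.24288232  0.740207   -1.96582019]
scene inner_flange [([0.5187, -0.3271, 0.1236], 0.55)]
scene inner_lid [([0.5226, -0.3314, 0.1079], 0.72)]
scene caddy_rim [([0.5195, -0.3279, 0.1234], 0.73)]
scene cap [([0.5221, -0.3337, 0.22], 0.75), ([0.4663, -0.1471, 0.0064], 0.61)]
scene spice_jar [([0.6413, -0.1588, -0.0022], 0.9)]
scene scoop [([0.4639, -0.1494, 0.0031], 0.58)]
top inner_flange []
top inner_lid []
top caddy_rim []
top cap []
top spice_jar [([0.6421, -0.1574, 0.0001], 0.78)]
top scoop [([0.4617, -0.1472, 0.0017], 0.52)]
wrist inner_flange []
wrist inner_lid []
wrist caddy_rim []
wrist cap [([0.5234, -0.3305, 0.2209], 0.66)]
wrist spice_jar [([0.6385, -0.1567, 0.0004], 0.76)]
wrist scoop [([0.4655, -0.1489, 0.0006], 0.84)]
```

View pics/end.png

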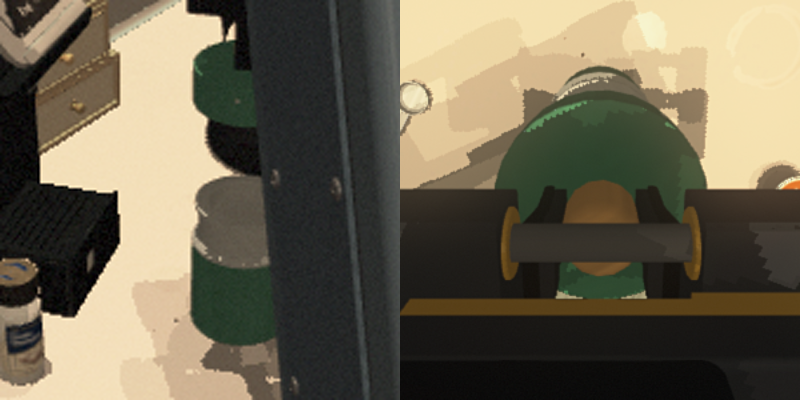

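The scene crop shows the steel inner lid sitting in the neck, with the cap level above it, and the network puts the flange at the rim plane. The scoop and jar haven't moved. Handing in.

```bash
python3 -c "
from rig import hand_in
print(hand_in())"
```

```text
the job is handed in; nothing more can be done
None
```

The inner lid is pressed home in the caddy's neck, and the arm is holding the empty cap level with its lower edge about 10 cm above the rim; I handed the job in at about 17 s on the robot's clock.

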